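# Book out the tagged tin and tip it up to show its base

### The arm

A 6-joint arm with a two-finger parallel gripper is mounted at the origin on the work surface. World frame = base frame: x ahead of the robot, y to its left, z up, the work surface at z = 0. Lengths are in m, angles in rad, forces in N, time in s.
With the tool pointing down it reaches from about 0.425 to 1.125 m from the base axis. Payload 14.9 kg.
Tool frame: the origin (TCP) lies on the centre line of the jaws, within the pads' length; the fingertips stand 22 mm ahead of it and the grasp point (between the pads) lies 3 mm ahead of it (manip.tcp_to_tips is the distance from the TCP to the fingertips, in m); z points along the fingers, y is the line along which they close (so a half turn about z gives the same grasp; the last joint's range is limited). The gripper opens to 91 mm and grips with 3 to 60 N. Pads are 32 mm wide; open, the fingers measure 118 mm over their backs; the gripper's body (76 mm by 178 mm) begins 60 mm behind the grasp point.
Start: joints at [1.301, 0.379, 1.734, -0, 1.028, -0.033], TCP at [0.164, 0.68, 0.236] pointing down, gripper open.
Joint ranges: [-2.77, 2.77], [-0.74, 2.19], [0, 2.66], [-1.06, 4.2], [0.31, 2.87], [-3.08, 3.08]. Speed limits (rad/s): [1.89, 1.89, 2.39, 3.14, 3.14, 3.14].

### API

Orientations are given as a 3x3 rotation matrix whose columns are the frame's x, y, z axes.
In Python, from plant import manip gives the robot as it stands.
- The arm moves only by the tool arm_command, never from a script. Its argument "motion" is a list of rows, each a list of 3 entries, a list of its own where there are three numbers: the shift along the tool's x, y, z as a fraction of full scale, then the turn, a rotation vector about the tool's x, y, z as a fraction of full scale, then the opening, from 0 (shut) to 1 (fully open). In form: [[[dx, dy, dz], [rx, ry, rz], fingers], ...]. A call has 1 to 20 rows; each row shifts and turns the commanded pose from where the row before left it, along the tool's axes as they then stand; what a row does not reach is not made up. Full scale, the value 1, is 10 cm for a shift and pi/2 rad for a turn. A row lasts 1/12 s, in which the tool goes at most 41.7 mm and 7.16 degrees, less where a joint would pass 70% of its speed; a pose out of reach is approached as far as the arm can. A call with a number of a shift or a turn outside -1 to 1 is refused whole. A call with a gripper value outside its range is refused whole. The fingers move at their own pace and stop on an object; "grip_force" is the grip in N (left out, the last holds). Time passes only in rows, so rows that do not move let the fingers close. It gives the time, the measured TCP pose, the force, the opening and the grip force at its end, in the units of the state.
- manip.read_state(): the state, without advancing time (a new reading comes with each control period).
- manip.snapshot(name): name is "scene" or "top" or "wrist"; returns a dict with "img" (384x512x3 uint8, red, green, blue), "intrinsics" (3x3 intrinsics, pixels), "dist" ([k1, k2, p1, p2, k3] as OpenCV has them; the pictures are not rectified), "pose" (4x4, takes a point from camera to world coordinates); the wrist camera has in their place "T_tool_cam" (4x4, takes a point from camera to tool coordinates, whose origin is the TCP and whose axes are the flange's). Camera axes: x right, y up, looking along -z (the intrinsics and any distortion apply to the point x, -y, -z); pixel columns grow to the right and rows downward; lengths in m; the calibration is good to about 2 mm. A picture is of the moment at which its call begins: read the wrist's pose just before it. There is no depth.
- manip.close_job(): hands the job in; it is judged then, once.
Trained networks look in a picture, given as the dict that the camera call returned (one of the last four; its "shot" number tells which), for a name from the list of things; names that differ only in an ending like _2 or _b are one class to them, and where a whole thing is asked for, a point or a joint stands for the part that bears it (a point fixed in the world has none). Each returns a list of dicts, best first, with "score" (0 to 1); they miss things now and then, are a little off and sometimes report something else, mostly with a low value. They report only what shows in the picture. A call takes as long as a camera call. They do not tell look-alikes from the thing itself.
- manip.find_in(picture, query): "rect" ([left, top, right, bottom] in pixels, round what is visible of it).
- manip.masks_of(picture, query): "pixels" (384x512 bool, what is visible of it) and "rect" ([left, top, right, bottom] in pixels, round what is visible of it).
- manip.place_of(picture, query): "pixel" ([column, row] in pixels: a listed point, or the origin of a listed thing).
The state is a dict: "time": time; "joint_positions": joint angles; "qd": joint speeds; "joint_torque": joint torques, N m; "tcp_pos": TCP position; "ee_rot": TCP orientation; "contact_force": force on the tool from outside, world axes, zero at the start; "ft_torque": the same for the moment, N m; "finger_gap": finger opening in m; "grasp_force": force on a finger pad.
Only numpy, scipy, OpenCV 4.12 (cv2) and the standard library are available. Lean on these libraries where they do the work, as an engineer would, in place of code of your own. Each camera call takes 0.05 s, during which the arm holds its last target. There are 200 camera calls.

### The job

The tall aluminium tin with the raised tag on its side has to be booked out of the grey well block. Turn it where it stands in its well until the tag points straight at the reader (the square column with a glass band, not the low charging dock), let it be read for a second, then draw the tin out and tip it about 60 degrees from upright so that the stamp on its base can be seen. Finish while still holding it in the gripper like that, still and more than a hand's breadth above the block, and leave everything else where it is.

Things in the scene. Friction and masses are not known exactly. Their poses are not given: they have to be found in the camera images.
- tin: Loose tall aluminium tin in one of the wells: round, 54 mm across, 120 mm high, 0.2 to 0.4 kg. Origin: centre of underside; z up its axis; +x out through its tag, a black plate 20 mm wide, 60 to 123 mm above the underside, 8 mm proud of the side, with a black strap 12 mm wide from the middle of the lid to it. Grip the bare sides, along its y; there is finger room down to the block.
- tin_middle (a point): point on the tin's axis, 60 mm above its underside
- tin_tag (a point): middle of the tag's outer face, 35 mm out from the axis along the tin's +x, 90 mm above the underside
- holder: Grey well block, fixed, 90 x 330 mm, 40 mm high, on a ribbed mat whose top is 3 mm above the cart top. Origin: centre of underside; z up. Three round wells 57 mm across, 30 mm deep (floor 10 mm above the underside) at y = -110, 0 and +110 mm. Tin, short tin and stubby brush stand in them in any order.
- reader: Tag reader, fixed: square grey column 85 mm wide, 115 mm high, with a dark glass band all round (reads on all sides alike), beyond the well block to its left or right. Origin: centre of underside. The tag points at it when, seen from above, the tin's +x points from the tin's axis to this origin.
- reader_window (a point): point on the reader's axis at mid height of the glass band, 55 mm above its underside
- dock: Low battery charging dock, fixed, 90 x 110 mm and 65 mm high, beyond the block on the other side from the reader. Origin: centre of its underside. Leave alone.
- jar: Short aluminium tin without tag, 54 mm across, 67 mm high, standing in another well. Origin: centre of its underside. Leave in place.
- stubby: Stubby bamboo-handled brush standing bristles down in the remaining well, 52 mm across, 100 mm high. Origin: centre of its underside. Leave in place.
- clay_case: Flat red clay bar case, 61 x 96 x 28 mm, lying on the mat beyond the block. Origin: centre of its underside. Leave in place.
- spray_tip: Small stainless spray tip, 32 mm across its foot, 60 mm high, standing on the mat beyond the block. Origin: centre of its underside. Leave in place.
- brush: Long bamboo-handled brush lying on the mat between the block and the robot. Origin: underside near its middle. Leave in place.
Mind the look-alikes: they are no part of the job. Leave any red look-alike of the reader alone.

How it is judged:
On the way, in this order (a step that is already met when the one before it is completed fails the run):
1. the tin, standing in its well, has its tag pointing at the reader for half a second (((horizontal distance between reader and tin below 0.32 m and y of reader in the frame of tin between -0.06 and 0.06 m) or (not (horizontal distance between reader and tin below 0.32 m) and y of reader in the frame of tin between -0.08 and 0.08 m)) and x of reader in the frame of tin above 0.1 m and z of tin in the frame of holder below 0.016 m and angle between tin's own z axis and vertical below 0.12 rad and angular speed of tin below 0.2 rad/s), for 0.5 s.
2. the tin is drawn up out of its well (z of tin_middle in the frame of holder above 0.11 m), for 0.1 s.
At the end, for the whole second after the job is handed in: After being read in its well (tag within about 10 degrees of the reader) and drawn out, the tin is held still by the fingers, 45 to 75 degrees from upright, its middle over 180 mm above the cart top, touching nothing else; every other loose thing is within 30 mm of its start (height (world z) of tin_middle above 0.18 m and angle between tin's own z axis and vertical between 0.785 and 1.309 rad and contact force between the fingers and tin above 1 N and contact force between tin and holder below 0.1 N and linear speed of tin below 0.03 m/s and angular speed of tin below 0.2 rad/s and contact force between tin and jar below 0.1 N and contact force between tin and stubby below 0.1 N and contact force between tin and clay_case below 0.1 N and contact force between tin and spray_tip below 0.1 N and contact force between tin and brush below 0.1 N and contact force between tin and reader below 0.1 N and contact force between tin and dock below 0.1 N and distance of each of jar, stubby, clay_case, spray_tip, brush from where it was at the start of the episode below 0.03 m); the arm keeps its last pose, push and grip.
It fails at once if the short tin is moved by more than 30 mm (distance of jar from where it was at the start of the episode above 0.03 m).
It fails at once if the stubby brush is moved by more than 30 mm (distance of stubby from where it was at the start of the episode above 0.03 m).
It fails at once if the clay case is moved by more than 30 mm (distance of clay_case from where it was at the start of the episode above 0.03 m).
It fails at once if the spray tip is moved by more than 30 mm (distance of spray_tip from where it was at the start of the episode above 0.03 m).
It fails at once if the long brush is moved by more than 30 mm (distance of brush from where it was at the start of the episode above 0.03 m).
It also fails if it takes over 42 s, if anything falls off the work surface, if the arm or the gripper's body presses on something with over 40 N, if the wrist force passes 120 N, or if a joint passes its speed limit or range.

## Working session

There is one attempt and no reset: what is moved stays moved. The work goes in short steps, Python scripts to look and compute and a tool call to move; the robot and the scene stay as the last step left them, time stands still between calls to the robot, and variables do not carry over. Pictures are saved under pics/ and viewed, at most 10 in all, crops included, and the job is handed in when it is done.

Besides the shell and the picture viewer there is one more tool, called after ">>>" as name(argument=value, ...) on one line, values as JSON. arm_command: Moves the arm, as the interface text tells. Shift numbers are shares of 10 cm and turn numbers shares of pi/2 rad, none past 1 either way. Its arguments: {"type":"object","properties":{"motion":{"type":"array","items":{"type":"array"}},"grip_force":{"type":"number"}},"required":["motion"]}

```bash
mkdir -p pics
cat > h.py <<'E'
import numpy as np, cv2
from plant import manip
def ray(s,px,st=None):
    d=cv2.undistortPoints(np.array([[px]],float),s["intrinsics"],s["dist"])[0,0]
    v=np.array([d[0],-d[1],-1.])
    if "pose" in s: T=s["pose"]
    else:
        W=np.eye(4);W[:3,:3]=st["ee_rot"];W[:3,3]=st["tcp_pos"];T=W@s["T_tool_cam"]
    T=np.array(T);return T[:3,3],T[:3,:3]@v
def atz(s,px,z,st=None):
    o,v=ray(s,px,st);return o+v*(z-o[2])/v[2]
def tri(rs):
    A=0;b=0
    for o,v in rs:
        v=v/np.linalg.norm(v);P=np.eye(3)-np.outer(v,v);A=A+P;b=b+P@o
    return np.linalg.solve(A,b)
E
python3 - <<'E'
from h import *
S={}
for n in("scene","top"):
    S[n]=s=manip.snapshot(n);cv2.imwrite(f"pics/{n}0.png",s["img"][:,:,::-1])
for q in["tin_middle","tin_tag","tin","holder","reader","reader_window","dock","jar","stubby","clay_case","spray_tip","brush"]:
    for n in S:
        print(q,n,[(np.round(d["pixel"]).tolist(),round(d["score"],2)) for d in manip.place_of(S[n],q)[:3]],[np.round(atz(S[n],d["pixel"],{"reader_window":.058,"tin_middle":.073,"tin_tag":.103,"tin":.013}.get(q,.003)),3).tolist() for d in manip.place_of(S[n],q)[:2]])
s=manip.read_state();print(s["tcp_pos"],s["ee_rot"],manip.tcp_to_tips,s["time"])
E
```

```text
tin_middle scene [([182.0, 180.0], 0.77)] [[0.531, -0.044, 0.073]]
tin_middle top [([328.0, 166.0], 0.77), ([214.0, 134.0], 0.44), ([290.0, 169.0], 0.19)] [[0.542, -0.06, 0.073], [0.66, 0.332, 0.073]]
tin_tag scene [([170.0, 177.0], 0.78)] [[0.57, -0.055, 0.103]]
tin_tag top [([328.0, 153.0], 0.85)] [[0.58, -0.057, 0.103]]
tin scene [([186.0, 196.0], 0.62)] [[0.533, -0.033, 0.013]]
tin top [([323.0, 173.0], 0.57), ([295.0, 211.0], 0.51)] [[0.532, -0.049, 0.013], [0.397, 0.053, 0.013]]
holder scene [([208.0, 213.0], 0.98)] [[0.553, 0.081, 0.003]]
holder top [([289.0, 170.0], 0.87), ([206.0, 124.0], 0.51), ([326.0, 165.0], 0.24)] [[0.545, 0.069, 0.003], [0.719, 0.367, 0.003]]
reader scene [([250.0, 273.0], 0.95), ([431.0, 262.0], 0.88), ([330.0, 190.0], 0.63)] [[0.697, 0.344, 0.003], [0.386, 0.742, 0.003]]
reader top [([215.0, 271.0], 0.83), ([210.0, 134.0], 0.82), ([99.0, 216.0], 0.63)] [[0.191, 0.33, 0.003], [0.683, 0.352, 0.003]]
reader_window scene [([434.0, 248.0], 0.82), ([255.0, 254.0], 0.66), ([331.0, 174.0], 0.66)] [[0.39, 0.741, 0.058], [0.677, 0.347, 0.058]]
reader_window to
[... 532 characters left out ...]
ne [([154.0, 227.0], 0.72)] [[0.702, -0.016, 0.003]]
clay_case top [([311.0, 133.0], 0.63), ([290.0, 168.0], 0.58)] [[0.681, -0.012, 0.003], [0.552, 0.065, 0.003]]
spray_tip scene [([196.0, 238.0], 0.72), ([211.0, 205.0], 0.23)] [[0.669, 0.129, 0.003], [0.513, 0.06, 0.003]]
spray_tip top [([270.0, 138.0], 0.64)] [[0.666, 0.135, 0.003]]
brush scene [([221.0, 186.0], 0.72)] [[0.407, 0.02, 0.003]]
brush top [([298.0, 208.0], 0.68), ([289.0, 170.0], 0.15)] [[0.41, 0.041, 0.003], [0.545, 0.07, 0.003]]
[0.16422054 0.68046953 0.23593335] [[-9.72103663e-01  2.34551632e-01  1.75973705e-05]
 [ 2.34551631e-01  9.72103663e-01 -1.13574120e-05]
 [-1.97703678e-05 -6.91308983e-06 -1.00000000e+00]] 0.022 2.5
```

View pics/scene0.png

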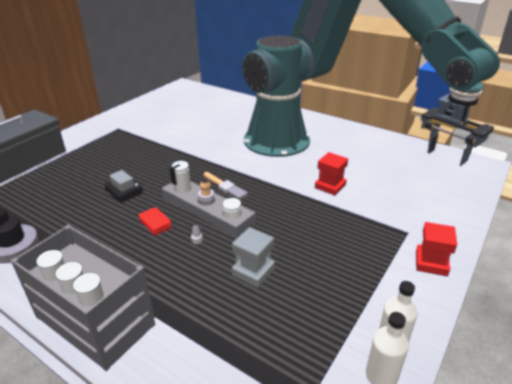

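View pics/top0.png

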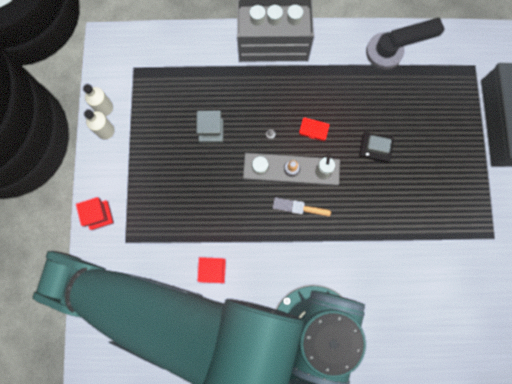

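The tall tin is in the right-hand well (top px 328,166; tag faces +x). The grey reader is at top px 210,127, about (0.69, 0.35). The red cubes are look-alikes. I'll move above the tin first, then turn the gripper.

>>> arm_command(motion=[[[-0.266, -0.311, 0], [0, 0, 0], 1], [[-0.266, -0.311, 0], [0, 0, 0], 1], [[-0.266, -0.311, 0], [0, 0, 0], 1], [[-0.266, -0.311, 0], [0, 0, 0], 1], [[-0.266, -0.311, 0], [0, 0, 0], 1], [[-0.266, -0.311, 0], [0, 0, 0], 1], [[-0.266, -0.311, 0], [0, 0, 0], 1], [[-0.266, -0.311, 0], [0, 0, 0], 1], [[-0.266, -0.311, 0], [0, 0, 0], 1], [[-0.266, -0.311, 0], [0, 0, 0], 1], [[-0.266, -0.311, 0], [0, 0, 0], 1], [[-0.266, -0.311, 0], [0, 0, 0], 1], [[-0.266, -0.311, 0], [0, 0, 0], 1], [[-0.266, -0.311, 0], [0, 0, 0], 1], [[-0.266, -0.311, 0], [0, 0, 0], 1], [[-0.266, -0.311, 0], [0, 0, 0], 1], [[-0.266, -0.311, 0], [0, 0, 0], 1], [[-0.266, -0.311, 0], [0, 0, 0], 1], [[-0.266, -0.311, 0], [0, 0, 0], 1], [[-0.266, -0.311, 0], [0, 0, 0], 1]])

```text
time: 4.17
tcp_pos: [0.5361, -0.0512, 0.2362]
ee_rot: [[-0.972, 0.235, 0.001], [0.235, 0.972, -0.0], [-0.001, 0.0, -1.0]]
contact_force: [-0.8, 1.1, -0.5]
finger_gap: 0.091
grasp_force: 0.0
```

>>> arm_command(motion=[[[0, 0, 0], [0, 0, 0.078], 1], [[0, 0, 0], [0, 0, 0.078], 1], [[0, 0, 0], [0, 0, 0.078], 1], [[0, 0, 0], [0, 0, 0.078], 1], [[0, 0, 0], [0, 0, 0.078], 1], [[0, 0, 0], [0, 0, 0.078], 1], [[0, 0, 0], [0, 0, 0.078], 1], [[0, 0, 0], [0, 0, 0.078], 1], [[0, 0, 0], [0, 0, 0.078], 1], [[0, 0, 0], [0, 0, 0.078], 1], [[0, 0, 0], [0, 0, 0.078], 1], [[0, 0, 0], [0, 0, 0.078], 1], [[0, 0, 0], [0, 0, 0.078], 1], [[0, 0, 0], [0, 0, 0.078], 1], [[0, 0, 0], [0, 0, 0.078], 1], [[0, 0, 0], [0, 0, 0.078], 1], [[0, 0, 0], [0, 0, 0.078], 1], [[0, 0, 0], [0, 0, 0.078], 1], [[0, 0, 0], [0, 0, 0.078], 1], [[0, 0, 0], [0, 0, 0.078], 1]])

```text
time: 5.83
tcp_pos: [0.5355, -0.049, 0.236]
ee_rot: [[0.901, 0.433, 0.0], [0.433, -0.901, -0.0], [0.0, 0.0, -1.0]]
contact_force: [0.0, -0.2, 0.0]
finger_gap: 0.091
grasp_force: 0.0
```

```bash
cat > look.py <<'E'
from h import *
import sys
n=sys.argv[1]
st=manip.read_state();w=manip.snapshot("wrist");t=manip.snapshot("top");c=manip.snapshot("scene")
cv2.imwrite(f"pics/{n}w.png",w["img"][:,:,::-1])
crop=lambda s,a,b,e,f:cv2.resize(s["img"][a:b,e:f,::-1],None,fx=4,fy=4,interpolation=2)
cv2.imwrite(f"pics/{n}tc.png",np.hstack([crop(t,110,200,270,370),crop(c,140,230,130,230)]))
y=st["ee_rot"][:,1];print("tcp",st["tcp_pos"].round(4),"yang",np.degrees(np.arctan2(y[1],y[0])).round(1),"z",st["ee_rot"][:,2].round(3),"q",np.round(st["joint_positions"],2),"t",st["time"],"gap",st["finger_gap"])
for q,z in(("tin_middle",.073),("tin_tag",.103),("tin",.013),("stubby",.013),("holder",.003)):
    for s,nm in((w,"w"),(t,"t"),(c,"s")):
        print(q,nm,[(np.round(d["pixel"]).tolist(),round(d["score"],2),atz(s,d["pixel"],z,st).round(4).tolist()) for d in manip.place_of(s,q)[:2]])
for q in("tin","reader"):
  for s,nm in((w,"w"),(t,"t")):
    print(q,nm,"rect",[(np.round(d["rect"]).tolist(),round(d["score"],2)) for d in manip.find_in(s,q)[:2]])
E
python3 look.py a
```

```text
tcp [ 0.5355 -0.049   0.236 ] yang -64.3 z [ 0. -0. -1.] q [-0.13  0.12  2.06  0.    0.96  0.99] t 5.8333 gap 0.09099742438502745
tin_middle w []
tin_middle t [([327.0, 166.0], 0.62, [0.5429, -0.0541, 0.073])]
tin_middle s [([183.0, 181.0], 0.65, [0.5335, -0.0361, 0.073]), ([184.0, 197.0], 0.4, [0.6007, 0.0277, 0.073])]
tin_tag w [([269.0, 160.0], 0.8, [0.5671, -0.05, 0.103])]
tin_tag t [([270.0, 137.0], 0.33, [0.6379, 0.1402, 0.103])]
tin_tag s [([173.0, 178.0], 0.82, [0.5673, -0.0427, 0.103])]
tin w [([250.0, 172.0], 0.61, [0.5307, -0.0448, 0.013]), ([172.0, 127.0], 0.37, [0.5417, 0.0721, 0.013])]
tin t [([322.0, 175.0], 0.49, [0.5252, -0.0454, 0.013])]
tin s [([186.0, 195.0], 0.94, [0.5259, -0.0387, 0.013]), ([182.0, 180.0], 0.69, [0.463, -0.1129, 0.013])]
stubby w [([176.0, 128.0], 0.93, [0.5426, 0.0675, 0.013])]
stubby t [([293.0, 167.0], 0.78, [0.555, 0.0575, 0.013])]
stubby s [([208.0, 205.0], 0.62, [0.5288, 0.0624, 0.013])]
holder w [([177.0, 129.0], 0.76, [0.5394, 0.0682, 0.003])]
holder t [([288.0, 169.0], 0.68, [0.5498, 0.0721, 0.003])]
holder s [([205.0, 210.0], 0.84, [0.5448, 0.0615, 0.003])]
tin w rect [([218.0, 152.0, 279.0, 219.0], 0.61)]
tin t rect [([317.0, 173.0, 328.0, 177.0], 0.57)]
reader w rect []
reader t rect [([195.0, 109.0, 222.0, 148.0], 0.77), ([196.0, 257.0, 229.0, 284.0], 0.73)]
```

View pics/aw.png

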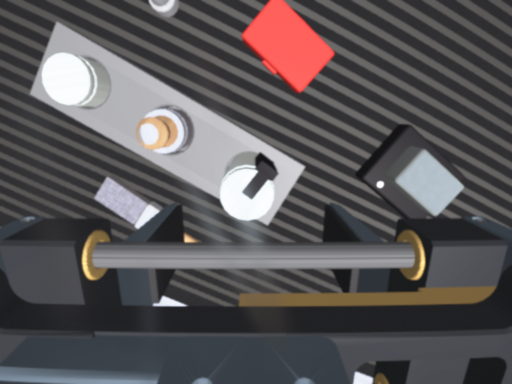

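View pics/atc.png

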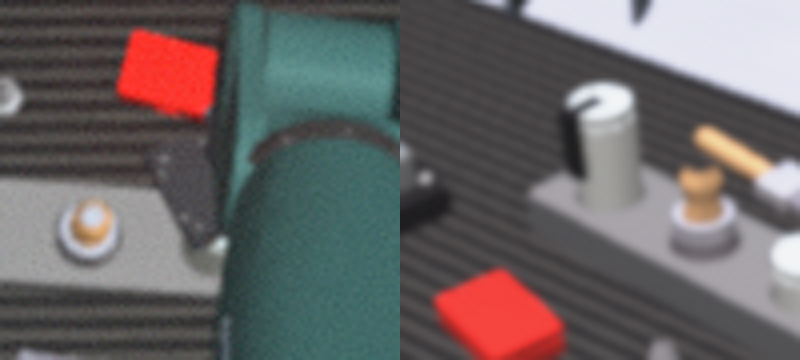

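The wrist view shows the tin lid centred near (247,193), its strap running to the tag at (267,162), the stubby brush at (163,130) and the short tin at (72,78). I'll turn these into positions.

Run:
```python
from h import *
st=manip.read_state();w=manip.snapshot("wrist");t=manip.snapshot("top");c=manip.snapshot("scene")
hsv=cv2.cvtColor(w["img"],cv2.COLOR_RGB2HSV)
m=((hsv[:,:,2]>190)&(hsv[:,:,1]<40)).astype(np.uint8);m[:150]=0;m[235:]=0;m[:,:205]=0;m[:,290:]=0
pts=cv2.findNonZero(m);(cx,cy),r=cv2.minEnclosingCircle(pts);print("lid",cx,cy,r,len(pts))
P=atz(w,(cx,cy),.133,st);print("lid centre",P,"diam",np.linalg.norm(atz(w,(cx+r,cy),.133,st)-atz(w,(cx-r,cy),.133,st)))
d=(hsv[:,:,2]<70).astype(np.uint8);d[:150]=0;d[205:]=0;d[:,:240]=0;d[:,285:]=0
# strap pixels inside lid circle
yy,xx=np.mgrid[:384,:512];k=(d>0)&((xx-cx)**2+(yy-cy)**2<(r-3)**2)
p=atz(w,(xx[k].mean(),yy[k].mean()),.135,st);print("strap",xx[k].mean(),yy[k].mean(),k.sum(),p,"ang",np.degrees(np.arctan2(*(p-P)[1::-1])))
for px in((266,163),(268,160)):
    p=atz(w,px,.136,st);print("tagtop",p,np.linalg.norm((p-P)[:2]),np.degrees(np.arctan2(*(p-P)[1::-1])))
corn=[atz(w,x,.043,st) for x in((58,24),(304,167),(268,224),(31,94))];print(np.round(corn,3))
for nm,s in(("t",t),("s",c)):
  for q,z in(("reader",.003),("reader_window",.058)):
    print(nm,q,[(np.round(e["pixel"]).tolist(),round(e["score"],2),atz(s,e["pixel"],z).round(3).tolist()) for e in manip.place_of(s,q)])
  for e in manip.find_in(s,"reader"): print(nm,np.round(e["rect"]))
```

```text
lid 244.6314697265625 178.86959838867188 49.03178787231445 3825
lid centre [ 0.5451689  -0.03405119  0.133     ] diam 0.09028560356237264
strap 263.4433333333333 166.75 300 [ 0.56315386 -0.04432175  0.135     ] ang -29.729118660101573
tagtop [ 0.56735015 -0.04474571  0.136     ] 0.024624788828812038 -25.740684914449893
tagtop [ 0.57055413 -0.04513562  0.136     ] 0.02769971393913871 -23.588421115825454
[[ 0.595  0.226  0.043]
 [ 0.572 -0.1    0.043]
 [ 0.485 -0.094  0.043]
 [ 0.508  0.233  0.043]]
t reader [([214.0, 269.0], 0.74, [0.2, 0.334, 0.003]), ([98.0, 215.0], 0.68, [0.387, 0.749, 0.003]), ([211.0, 132.0], 0.64, [0.689, 0.351, 0.003])]
t reader_window [([213.0, 272.0], 0.83, [0.187, 0.333, 0.058]), ([206.0, 125.0], 0.68, [0.698, 0.362, 0.058]), ([95.0, 216.0], 0.58, [0.376, 0.738, 0.058]), ([259.0, 170.0], 0.29, [0.534, 0.176, 0.058]), ([329.0, 165.0], 0.18, [0.548, -0.063, 0.058])]
t [ 76. 195. 111. 228.]
t [197. 110. 224. 146.]
t [286. 160. 300. 177.]
s reader [([253.0, 272.0], 0.79, [0.691, 0.35, 0.003]), ([331.0, 189.0], 0.59, [0.21, 0.352, 0.003]), ([432.0, 263.0], 0.56, [0.384, 0.747, 0.003])]
s reader_window [([436.0, 248.0], 0.89, [0.388, 0.744, 0.058]), ([332.0, 177.0], 0.67, [0.214, 0.352, 0.058]), ([252.0, 256.0], 0.6, [0.687, 0.345, 0.058])]
s [231. 227. 274. 288.]
s [314. 151. 348. 194.]
s [418. 222. 455. 276.]
```

Tin axis is at about (0.533, -0.043), which matches the well. The tag points about -3°, the reader lies at 68.2° and 0.42 m away, so the tin needs a turn of about +71°.

>>> arm_command(motion=[[[0, 0, 0], [0, 0, 0.064], 1], [[0, 0, 0], [0, 0, 0.064], 1], [[0, 0, 0], [0, 0, 0.064], 1], [[0, 0, 0], [0, 0, 0.064], 1], [[0, 0, 0], [0, 0, 0.064], 1], [[-0.028, -0.059, 0], [0, 0, 0], 1], [[0, 0, 0.17], [0, 0, 0], 1], [[0, 0, 0.17], [0, 0, 0], 1], [[0, 0, 0.17], [0, 0, 0], 1], [[0, 0, 0], [0, 0, 0], 1], [[0, 0, 0], [0, 0, 0], 1]])

```text
time: 8.3
tcp_pos: [0.5324, -0.0426, 0.1846]
ee_rot: [[0.999, -0.046, -0.002], [-0.046, -0.999, 0.0], [-0.002, -0.0, -1.0]]
contact_force: [-0.3, -0.0, 0.3]
finger_gap: 0.091
grasp_force: 0.0
```

```bash
python3 look.py b
```

```text
tcp [ 0.5324 -0.0426  0.1846] yang -92.6 z [-0.002  0.    -1.   ] q [-0.12  0.19  2.09  0.    0.86  1.49] t 8.3 gap 0.09097541996168299
tin_middle w [([66.0, 174.0], 0.17, [0.5577, 0.1386, 0.073])]
tin_middle t [([326.0, 166.0], 0.44, [0.544, -0.0504, 0.073])]
tin_middle s [([183.0, 181.0], 0.77, [0.5318, -0.039, 0.073]), ([207.0, 213.0], 0.69, [0.6206, 0.139, 0.073])]
tin_tag w [([263.0, 160.0], 0.56, [0.5669, -0.0508, 0.103])]
tin_tag t [([327.0, 168.0], 0.67, [0.5284, -0.0495, 0.103]), ([329.0, 153.0], 0.44, [0.5793, -0.0592, 0.103])]
tin_tag s [([172.0, 176.0], 0.85, [0.5601, -0.0569, 0.103])]
tin w [([255.0, 178.0], 0.73, [0.5321, -0.0434, 0.013]), ([88.0, 56.0], 0.48, [0.6745, 0.1294, 0.013])]
tin t [([323.0, 173.0], 0.61, [0.5325, -0.0499, 0.013])]
tin s [([185.0, 195.0], 0.58, [0.5283, -0.0402, 0.013])]
stubby w [([161.0, 174.0], 0.75, [0.5419, 0.067, 0.013]), ([228.0, 32.0], 0.64, [0.6887, -0.0215, 0.013])]
stubby t [([288.0, 169.0], 0.46, [0.5464, 0.0743, 0.013])]
stubby s [([208.0, 207.0], 0.73, [0.5351, 0.0688, 0.013]), ([197.0, 242.0], 0.67, [0.6876, 0.1502, 0.013])]
holder w [([161.0, 175.0], 0.85, [0.5385, 0.0704, 0.003])]
holder t [([289.0, 167.0], 0.8, [0.5549, 0.0692, 0.003])]
holder s [([208.0, 211.0], 0.75, [0.5458, 0.0728, 0.003]), ([154.0, 223.0], 0.62, [0.6864, -0.0309, 0.003])]
tin w rect [([223.0, 156.0, 288.0, 244.0], 0.76)]
tin t rect []
reader w rect [([53.0, 37.0, 100.0, 72.0], 0.47)]
reader t rect [([197.0, 259.0, 230.0, 285.0], 0.9), ([198.0, 109.0, 223.0, 146.0], 0.75)]
```

View pics/bw.png

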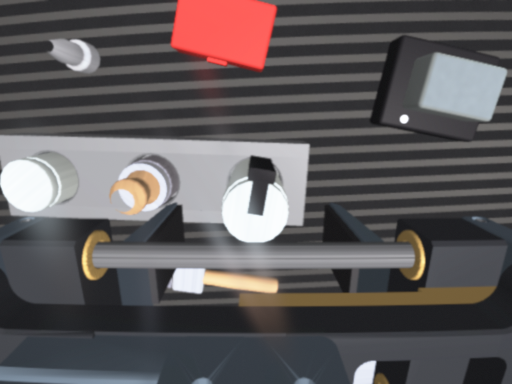

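Tin is centred between the fingers (lid at 256,208) and the tag sits about 4° clockwise of tool x (tag top at 261,163), so the tag is at about -7°. I'll descend, grip, and turn about +74°.

>>> arm_command(motion=[[[0, 0, 0.183], [0, 0, 0], 1], [[0, 0, 0.183], [0, 0, 0], 1], [[0, 0, 0.183], [0, 0, 0], 1], [[0, 0, 0.183], [0, 0, 0], 1], [[0, 0, 0.183], [0, 0, 0], 1], [[0, 0, 0], [0, 0, 0], 1], [[0, 0, 0], [0, 0, 0], 0], [[0, 0, 0], [0, 0, 0], 0], [[0, 0, 0], [0, 0, 0], 0], [[0, 0, 0], [0, 0, 0], 0], [[0, 0, 0], [0, 0, 0], 0], [[0, 0, 0], [0, 0, 0], 0], [[0, 0, 0], [0, 0, 0], 0], [[0, 0, 0], [0, 0, 0], 0], [[0, 0, 0], [0, 0, 0], 0], [[0, 0, 0], [0, 0, 0], 0]], grip_force=35)

```text
time: 10.73
tcp_pos: [0.5333, -0.043, 0.0939]
ee_rot: [[0.999, -0.048, 0.001], [-0.048, -0.999, -0.0], [0.001, 0.0, -1.0]]
contact_force: [-1.2, -0.8, 6.8]
finger_gap: 0.0538
grasp_force: 35.0
```

>>> arm_command(motion=[[[0, 0, 0], [0, 0, -0.059], 0], [[0, 0, 0], [0, 0, -0.059], 0], [[0, 0, 0], [0, 0, -0.059], 0], [[0, 0, 0], [0, 0, -0.059], 0], [[0, 0, 0], [0, 0, -0.059], 0], [[0, 0, 0], [0, 0, -0.059], 0], [[0, 0, 0], [0, 0, -0.059], 0], [[0, 0, 0], [0, 0, -0.059], 0], [[0, 0, 0], [0, 0, -0.059], 0], [[0, 0, 0], [0, 0, -0.059], 0], [[0, 0, 0], [0, 0, -0.059], 0], [[0, 0, 0], [0, 0, -0.059], 0], [[0, 0, 0], [0, 0, -0.059], 0], [[0, 0, 0], [0, 0, -0.059], 0], [[0, 0, 0], [0, 0, 0], 0], [[0, 0, 0], [0, 0, 0], 0]])

```text
time: 12.07
tcp_pos: [0.5333, -0.0428, 0.0939]
ee_rot: [[0.315, 0.949, 0.001], [0.949, -0.315, 0.0], [0.0, 0.0, -1.0]]
contact_force: [-0.6, 0.9, 7.2]
finger_gap: 0.0538
grasp_force: 35.0
```

```bash
python3 look.py c | grep -v stubby
python3 - <<'E'
import cv2,numpy as np
c=cv2.imread("pics/cw.png")[100:260,176:336]
cv2.imwrite("pics/cw2.png",np.hstack([cv2.resize(c,(400,400)),cv2.resize(cv2.imread("pics/ctc.png")[:,400:],(400,400))]))
E
```

```text
tcp [ 0.5333 -0.0428  0.0939] yang -18.4 z [ 0.001  0.    -1.   ] q [-0.12  0.35  2.12  0.    0.68  0.2 ] t 12.0667 gap 0.05376644946057287
tin_middle w []
tin_middle t []
tin_middle s [([181.0, 183.0], 0.83, [0.5418, -0.0357, 0.073]), ([206.0, 206.0], 0.15, [0.5954, 0.1137, 0.073])]
tin_tag w [([266.0, 190.0], 0.75, [0.5504, -0.0114, 0.103])]
tin_tag t []
tin_tag s [([185.0, 181.0], 0.68, [0.5628, 0.0025, 0.103])]
tin w [([252.0, 202.0], 0.7, [0.5319, -0.042, 0.013])]
tin t []
tin s [([183.0, 194.0], 0.67, [0.5253, -0.0496, 0.013]), ([252.0, 257.0], 0.39, [0.6512, 0.3214, 0.013])]
holder w [([252.0, 202.0], 0.35, [0.5314, -0.0453, 0.003])]
holder t [([290.0, 171.0], 0.87, [0.541, 0.0648, 0.003])]
holder s [([206.0, 214.0], 0.85, [0.5606, 0.0803, 0.003])]
tin w rect [([19.0, 33.0, 112.0, 224.0], 0.66), ([196.0, 176.0, 311.0, 296.0], 0.58)]
tin t rect []
reader w rect []
reader t rect [([199.0, 258.0, 228.0, 286.0], 0.86), ([74.0, 197.0, 111.0, 228.0], 0.85)]
```

View pics/cw2.png

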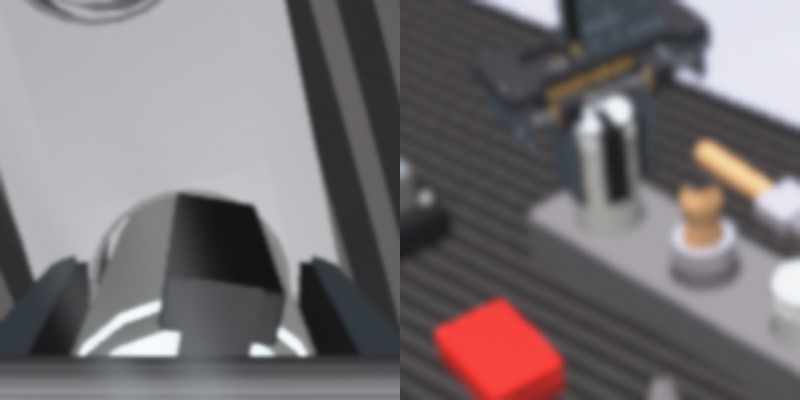

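The tag's outer face shows in the wrist view with its top edge from (241,211) to (288,217). I'll compute its direction from that.

Run:
```python
from h import *
st=manip.read_state();w=manip.snapshot("wrist")
C=np.array([.533,-.043])
for z,a,b in((.136,(241.2,211.2),(288.4,216.8)),(.073,(247.2,178),(276.8,182))):
    p,q=atz(w,a,z,st)[:2],atz(w,b,z,st)[:2];e=q-p;m=(p+q)/2
    print(p,q,np.linalg.norm(e),"normal",np.degrees(np.arctan2(e[0],-e[1]))%180,"mid",m,np.linalg.norm(m-C),np.degrees(np.arctan2(*(m-C)[::-1])), "want",np.degrees(np.arctan2(.35-C[1],.69-C[0])))
```

```text
[ 0.53950269 -0.00771439] [ 0.55679197 -0.01600629] 0.019174848002790044 normal 64.37771803529296 mid [ 0.54814733 -0.01186034] 0.034628312521296147 64.06022507901228 want 68.22373126653802
[ 0.54051251 -0.00835646] [ 0.5571444  -0.01658548] 0.018556308135805322 normal 63.67501088257456 mid [ 0.54882846 -0.01247097] 0.03438839316768919 62.594509254796826 want 68.22373126653802
```

>>> arm_command(motion=[[[0, 0, 0], [0, 0, -0.023], 0], [[0, 0, 0], [0, 0, -0.023], 0], [[0, 0, 0], [0, 0, 0], 0], [[0, 0, 0], [0, 0, 0], 0], [[0, 0, 0], [0, 0, 0], 0], [[0, 0, 0], [0, 0, 0], 0], [[0, 0, 0], [0, 0, 0], 0], [[0, 0, 0], [0, 0, 0], 0], [[0, 0, 0], [0, 0, 0], 0], [[0, 0, 0], [0, 0, 0], 0], [[0, 0, 0], [0, 0, 0], 0], [[0, 0, 0], [0, 0, 0], 0], [[0, 0, 0], [0, 0, 0], 0], [[0, 0, 0], [0, 0, 0], 0], [[0, 0, 0], [0, 0, 0], 0], [[0, 0, 0], [0, 0, 0], 0]])

```text
time: 14.55
tcp_pos: [0.5333, -0.0428, 0.0939]
ee_rot: [[0.247, 0.969, 0.0], [0.969, -0.247, 0.0], [0.0, 0.0, -1.0]]
contact_force: [-1.0, 2.7, 6.6]
finger_gap: 0.0539
grasp_force: 35.0
```

>>> arm_command(motion=[[[0, 0, -0.05], [0, 0, 0], 0], [[0, 0, -0.1], [0, 0, 0], 0], [[0, 0, -0.15], [0, 0, 0], 0], [[0, 0, -0.2], [0, 0, 0], 0], [[0, 0, -0.2], [0, 0, 0], 0], [[0, 0, -0.2], [0, 0, 0], 0], [[0, 0, -0.2], [0, 0, 0], 0], [[0, 0, -0.2], [0, 0, 0], 0], [[0, 0, -0.2], [0, 0, 0], 0], [[0, 0, -0.2], [0, 0, 0], 0], [[0, 0, -0.2], [0, 0, 0], 0], [[0, 0, -0.2], [0, 0, 0], 0], [[0, 0, -0.2], [0, 0, 0], 0], [[0, 0, -0.15], [0, 0, 0], 0], [[0, 0, 0], [0, 0, 0], 0], [[0, 0, 0], [0, 0, 0], 0]], grip_force=50)

```text
time: 15.88
tcp_pos: [0.5328, -0.043, 0.3389]
ee_rot: [[0.247, 0.969, 0.001], [0.969, -0.247, -0.0], [0.0, 0.001, -1.0]]
contact_force: [0.0, 0.2, -3.7]
finger_gap: 0.0532
grasp_force: 49.9
```

>>> arm_command(motion=[[[0, 0, 0], [0.03, 0, 0], 0], [[0, 0, 0], [0.055, 0, 0], 0], [[0, 0, 0], [0.055, 0, 0], 0], [[0, 0, 0], [0.055, 0, 0], 0], [[0, 0, 0], [0.055, 0, 0], 0], [[0, 0, 0], [0.055, 0, 0], 0], [[0, 0, 0], [0.055, 0, 0], 0], [[0, 0, 0], [0.055, 0, 0], 0], [[0, 0, 0], [0.055, 0, 0], 0], [[0, 0, 0], [0.055, 0, 0], 0], [[0, 0, 0], [0.055, 0, 0], 0], [[0, 0, 0], [0.055, 0, 0], 0], [[0, 0, 0], [0.032, 0, 0], 0], [[0, 0, 0], [0, 0, 0], 0], [[0, 0, 0], [0, 0, 0], 0], [[0, 0, 0], [0, 0, 0], 0], [[0, 0, 0], [0, 0, 0], 0], [[0, 0, 0], [0, 0, 0], 0]])

```text
time: 17.38
tcp_pos: [0.5329, -0.0429, 0.3389]
ee_rot: [[0.247, 0.486, -0.839], [0.969, -0.124, 0.214], [0.0, -0.865, -0.501]]
contact_force: [0.7, 0.6, -2.2]
finger_gap: 0.0535
grasp_force: 50.0
```

Run:
```python
from h import *
s=manip.read_state();print(s["time"],s["tcp_pos"],s["ee_rot"].round(3).tolist(),np.abs(s["qd"]).max(),s["grasp_force"],s["finger_gap"],np.round(s["joint_positions"],2))
c=manip.snapshot("scene");cv2.imwrite("pics/d.png",cv2.resize(c["img"][100:290,80:330,::-1],None,fx=3,fy=3))
```

```text
17.3833 [ 0.53287666 -0.04289424  0.33892546] [[0.247, 0.486, -0.839], [0.969, -0.124, 0.214], [0.0, -0.865, -0.501]] 0.004216066764948437 49.953635931015015 0.05345516210847153 [-0.16  0.47  1.64  0.09  2.07  0.09]
```

View pics/d.png

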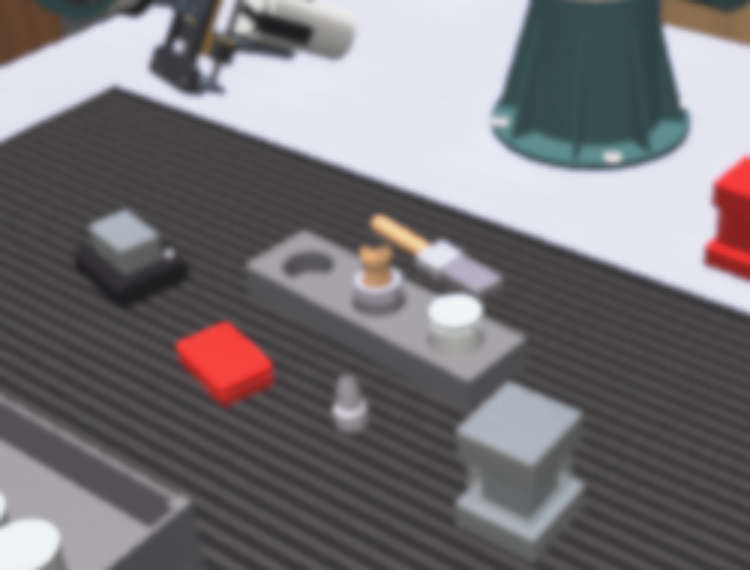

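The tin is held tipped 60° with its base toward the robot (crop px 290,25), its well is empty (305,265), and everything else is in place.

```bash
python3 -c "
from plant import manip
print(manip.close_job())"
```

```text
the job is handed in; nothing more can be done
None
```

I turned the tin in its well until its tag pointed at the grey reader (within a few degrees by my measurement) and held it there for over a second. I then drew it out and handed the job in with the gripper holding it still, tipped 60° about 0.3 m above the cart top; nothing else looked moved in the last picture, and no verdict came back.

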